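# Line up the storage jars by height

### The job

Line up the four storage jars on the wooden board by height, one centred on each cork coaster: the tallest on the coaster nearest the red timer, then step by step down to the shortest on the coaster nearest the white bowl. Set each jar down gently, keep them upright, and leave the timer and the bowl where they are.

Things in the scene. Friction and masses are not known exactly. Their poses are not given: they have to be found in the camera images.
- jar_tall: Round straight-sided white ceramic storage jar with a fixed flush green lid (the top 15 mm, as wide as the jar) and a thin green band near its foot: 150 mm high, 66 mm in diameter, about 0.5 kg (varies by up to 30 per cent), closed and rigid. Loose, stands upright on the counter. Origin: centre of its underside; z up along its axis.
- jar_medium: Round straight-sided white ceramic storage jar with a fixed flush blue lid (the top 15 mm, as wide as the jar) and a thin blue band near its foot: 125 mm high, 61 mm in diameter, about 0.4 kg (varies by up to 30 per cent), closed and rigid. Loose, stands upright on the counter. Origin: centre of its underside; z up along its axis.
- jar_small: Round straight-sided white ceramic storage jar with a fixed flush yellow lid (the top 15 mm, as wide as the jar) and a thin yellow band near its foot: 100 mm high, 56 mm in diameter, about 0.3 kg (varies by up to 30 per cent), closed and rigid. Loose, stands upright on the counter. Origin: centre of its underside; z up along its axis.
- jar_tiny: Round straight-sided white ceramic storage jar with a fixed flush black lid (the top 15 mm, as wide as the jar) and a thin black band near its foot: 75 mm high, 51 mm in diameter, about 0.22 kg (varies by up to 30 per cent), closed and rigid. Loose, stands upright on the counter. Origin: centre of its underside; z up along its axis.
- coaster1: One of four like round cork coasters, 80 mm in diameter, 3 mm thick, fixed on a flat wooden board (372 x 124 mm, 12 mm thick) in a row along the board's length, about 90 mm from one to the next but not quite evenly laid; number 1 in the row, counted from its left end as the robot sees it (1 and 4 are the ends). Origin: centre of its underside, 12 mm above the counter, so its top is 15 mm above the counter. y runs along the row towards coaster 1, z up.
- coaster2: One of four like round cork coasters, 80 mm in diameter, 3 mm thick, fixed on a flat wooden board (372 x 124 mm, 12 mm thick) in a row along the board's length, about 90 mm from one to the next but not quite evenly laid; number 2 in the row, counted from its left end as the robot sees it (1 and 4 are the ends). Origin: centre of its underside, 12 mm above the counter, so its top is 15 mm above the counter. y runs along the row towards coaster 1, z up.
- coaster3: One of four like round cork coasters, 80 mm in diameter, 3 mm thick, fixed on a flat wooden board (372 x 124 mm, 12 mm thick) in a row along the board's length, about 90 mm from one to the next but not quite evenly laid; number 3 in the row, counted from its left end as the robot sees it (1 and 4 are the ends). Origin: centre of its underside, 12 mm above the counter, so its top is 15 mm above the counter. y runs along the row towards coaster 1, z up.
- coaster4: One of four like round cork coasters, 80 mm in diameter, 3 mm thick, fixed on a flat wooden board (372 x 124 mm, 12 mm thick) in a row along the board's length, about 90 mm from one to the next but not quite evenly laid; number 4 in the row, counted from its left end as the robot sees it (1 and 4 are the ends). Origin: centre of its underside, 12 mm above the counter, so its top is 15 mm above the counter. y runs along the row towards coaster 1, z up.
- timer: Red round kitchen timer with a white grip bar on top, 64 mm in diameter, 41 mm high, loose, standing on the counter just past one end of the board (either end), about 110 mm beyond the centre of the end coaster. Origin: centre of its underside.
- bowl: Small white ceramic bowl, 72 mm across the rim, 35 mm high, empty, loose, standing on the counter just past the other end of the board, about 110 mm beyond the centre of the end coaster. Origin: centre of its underside.
Mind the look-alikes: they are no part of the job. What is shaped like the jar_tiny but green is not meant. What is shaped like the jar_tall but purple is not meant.

How it is judged:
By the outcome, as a careful person would: the job done as asked, in the order asked, and still so for the second after the job is handed in, with the robot touching nothing.
It also fails if it takes over 101 s, if anything falls off the work surface, if the arm or the gripper's body presses on something with over 40 N, if the wrist force passes 120 N, or if a joint passes its speed limit or range.

### The arm

A 6-joint arm with a two-finger parallel gripper is mounted at the origin on the work surface. World frame = base frame: x ahead of the robot, y to its left, z up, the work surface at z = 0. Lengths are in m, angles in rad, forces in N, time in s.
With the tool pointing down it reaches from about 0.35 to 0.975 m from the base axis. Payload 4.9 kg.
Tool frame: the origin (TCP) lies at the very end of the fingers, on their centre line; the grasp point (between the pads) lies 19 mm behind it (arm.hold_point_z is the distance from the TCP to the grasp point, in m); z points along the fingers, y is the line along which they close (so a half turn about z gives the same grasp; the last joint's range is limited). The gripper opens to 85 mm and grips with 20 to 120 N. Pads are 22 mm wide; open, the fingers measure 114 mm over their backs; the gripper's body (76 mm by 85 mm) begins 54 mm behind the grasp point. The pads swing forward as they close: fully open they stand 13 mm farther back than shut.
Start: joints at [-1.408, 0.053, 1.613, -0, 1.476, -0.119], TCP at [0.174, -0.6, 0.231] pointing down, gripper open.
Joint ranges: [-3.01, 3.01], [-1.01, 2.22], [0.06, 2.58], [-1.02, 4.17], [0.09, 2.62], [-3.14, 3.14]. Speed limits (rad/s): [2.57, 2.57, 3.14, 3.14, 3.14, 3.14].

### API

Orientations are given as a unit quaternion [x, y, z, w].
In Python, from plant import state, eyes, arm gives the robot as it stands.
- The arm moves only by the tool play_rows, never from a script. Its argument "increments" is one flat list of numbers, 6 for each row, row after row: the shift along the world's x, y, z each as a share of 0.8 m, from -1 to 1, then the turn, a rotation vector about the world's x, y, z each as a share of 60 degrees, from -1 to 1. In form: [tx, ty, tz, ax, ay, az, tx, ty, tz, ax, ay, az, ...]. A call has 1 to 20 rows; each row shifts and turns the commanded pose from where the row before left it; what a row does not reach is not made up. A row lasts 1/12 s, in which the tool goes at most 41.7 mm and 7.16 degrees, less where a joint would pass 70% of its speed; a pose out of reach is approached as far as the arm can. A call with a number of a shift or a turn outside -1 to 1 is refused whole. A call with a gripper value outside its range is refused whole. "claw" is the gripper's target within -1 to 1 (fully open at 1, half-way at 0, shut at -1), set as the call begins (left out, the last holds). The fingers move at their own pace and stop on an object; "force" is the grip in N (left out, the last holds). Time passes only in rows, so rows that do not move let the fingers close. It gives the time, the measured TCP pose, the force, the opening and the grip force at its end, in the units of the state.
- state(): the state, without advancing time (a new reading comes with each control period).
- eyes.read_camera(name): name is "scene" or "top" or "wrist"; returns (picture, depth): 420x560x3 uint8, red, green, blue; 420x560 float32, m along the optical axis (not along the pixel's ray), 0 where there is no reading.
- eyes.camera_params(name): a dict with "mtx" (3x3 intrinsics, pixels), "xyz" and "attitude" of the camera in the world; the wrist camera has in their place "mount" (4x4, takes a point from camera to tool coordinates, whose origin is the TCP and whose axes are the flange's). Camera axes: x right, y down, z forward; pixel columns grow to the right and rows downward; lengths in m; the calibration is good to about 2 mm. A picture is of the moment at which its call begins: read the wrist's pose just before it. camera_params takes no time and is no camera call.
- arm.finish_job(): hands the job in; it is judged then, once.
The state is a dict: "time": time; "joints": joint angles; "dq": joint speeds; "joint_efforts": joint torques, N m; "ee_pos": TCP position; "ee_rot": TCP orientation; "ft_force": force on the tool from outside, world axes, zero at the start; "wrist_torque": the same for the moment, N m; "gripper_width": opening from 0.0 (shut) to 1.0 (fully open); "grip_force": force on a finger pad.
Only numpy, scipy, OpenCV 4.12 (cv2) and the standard library are available. Lean on these libraries where they do the work, as an engineer would, in place of code of your own. Each camera call takes 0.05 s, during which the arm holds its last target. There are 200 camera calls.

## Working session

There is one attempt and no reset: what is moved stays moved. The work goes in short steps, Python scripts to look and compute and a tool call to move; the robot and the scene stay as the last step left them, time stands still between calls to the robot, and variables do not carry over. Pictures are saved under pics/ and viewed, at most 14 in all, crops included, and the job is handed in when it is done.

Besides the shell and the picture viewer there is one more tool, called after "Emit:" as name(argument=value, ...), one argument or row to a line, values as JSON. play_rows: Moves the arm, as the interface text tells. Its arguments: {"type":"object","properties":{"increments":{"type":"array"},"claw":{"type":"number"},"force":{"type":"number"}},"required":["increments"]}

```bash
ls; mkdir -p pics; python3 - <<'E'
from plant import state, eyes, arm
import cv2, numpy as np
print(state())
for n in ("scene","top"):
    p,d=eyes.read_camera(n); cv2.imwrite(f"pics/{n}0.png",p[:,:,::-1]); np.savez(f"{n}0.npz",p=p,d=d)
    print(n,eyes.camera_params(n))
print(eyes.camera_params("wrist"),arm.hold_point_z)
E
```

```text
pics
{'time': 0.0, 'joints': array([-1.40798674e+00,  5.33768917e-02,  1.61433251e+00,  2.57049622e-05,
        1.47600707e+00, -1.19021094e-01]), 'dq': array([-6.79574955e-04,  2.17844134e-04, -7.03204331e-04, -6.86808005e-05,
       -7.41301113e-04,  4.88399613e-04]), 'joint_efforts': array([ 9.46011933e-04, -3.93679047e+01, -3.70179069e+01,  6.44507978e-06,
        7.11264423e-03, -5.36170489e-06]), 'ee_pos': array([ 0.17371164, -0.59970705,  0.23002761]), 'ee_rot': array([ 9.90087466e-01,  1.40448145e-01, -1.04574115e-05, -1.06193408e-03]), 'ft_force': array([ 0.16451113,  0.0083586 , -0.27626885]), 'wrist_torque': array([-0.00756475,  0.01035891, -0.02438036]), 'grip_force': 0.0, 'gripper_width': 1.005734085513062}
scene {'mtx': array([[500.17969801,   0.        , 274.90828281],
       [  0.        , 500.17969801, 199.4556401 ],
       [  0.        ,   0.        ,   1.        ]]), 'xyz': array([ 1.04407519, -0.32023374,  0.90868368]), 'attitude': array([ 0.82095893,  0.48019564, -0.15600851, -0.2666457 ])}
top {'mtx': array([[454.32972541,   0.        , 274.5199991 ],
       [  0.        , 454.32972541, 212.91970573],
       [  0.        ,   0.        ,   1.        ]]), 'xyz': array([ 0.36573358, -0.00975995,  1.15262425]), 'attitude': array([ 0.71140915, -0.69987206,  0.04771218, -0.04242248])}
{'mtx': array([[299.45776633,   0.        , 277.23534105],
       [  0.        , 299.45776633, 209.8801386 ],
       [  0.        ,   0.        ,   1.        ]]), 'mount': array([[-4.09848556e-04, -9.64989793e-01, -2.62287115e-01,
         6.62698639e-02],
       [ 9.99999905e-01, -3.56023864e-04, -2.52734953e-04,
         6.44639078e-04],
       [ 1.50506178e-04, -2.62287194e-01,  9.64989847e-01,
        -1.41867739e-01],
       [ 0.00000000e+00,  0.00000000e+00,  0.00000000e+00,
         1.00000000e+00]])} 0.0187
```

View pics/top0.png

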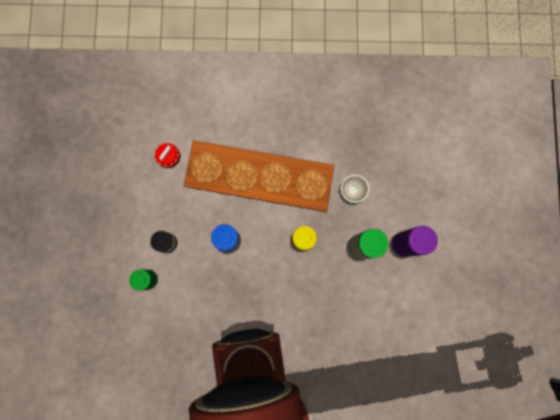

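View pics/scene0.png

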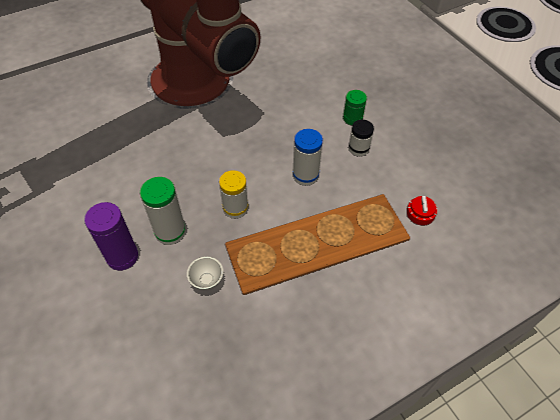

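The top view shows the timer (167,155) at the left end of the board, coasters at about (207,167), (241,176), (276,178) and (312,184), and the bowl at (355,189). The jars are black (163,241), blue (225,237), yellow (304,238) and tall green (374,243). The decoys are purple (423,240) and small green (142,280). The scene view agrees.

```bash
cat > h.py <<'E'
import cv2, numpy as np
from scipy.spatial.transform import Rotation as R
from plant import state, eyes, arm
def ray(n,uv,z):
    c=eyes.camera_params(n); uv=np.atleast_2d(np.float64(uv))
    r=np.c_[uv,np.ones(len(uv))]@np.linalg.inv(c["mtx"]).T@R.from_quat(c["attitude"]).as_matrix().T
    return (c["xyz"]+r*((z-c["xyz"][2])/r[:,2])[:,None])[:,:2]
def blobs(mask,minA=60):
    cs,_=cv2.findContours(mask.astype(np.uint8),cv2.RETR_EXTERNAL,cv2.CHAIN_APPROX_NONE)
    return [c[:,0,:] for c in cs if cv2.contourArea(c)>minA]
def hsv(p): return cv2.cvtColor(p,cv2.COLOR_RGB2HSV)
def circ(n,c,z):
    "centre, diameter (mm) of contour cast on plane z"
    q=ray(n,c,z); (x,y),(a,b),_=cv2.fitEllipse((q*1000).astype(np.float32)); return np.round([x,y,a,b],1)
E
python3 - <<'E'
from h import *
for n in ("top","scene"):
    p=np.load(n+"0.npz")["p"]; H=hsv(p)
    pts=dict(top=[(207,167),(217,150),(225,172),(330,170),(276,178),(259,178),(163,241),(225,237),(374,243)],scene=[(257,258),(300,245),(278,250),(246,284),(362,129),(308,140),(158,192)])[n]
    for u,v in pts: print(n,(u,v),H[v,u],H[v-2:v+3,u-2:u+3].reshape(-1,3).mean(0).round())
    h,s,v=[H[...,i].astype(int) for i in range(3)]
    for nm,lo,hi,z in(("blue",100,125,.125),("yellow",20,32,.1),("green",50,85,.15),("purple",126,160,.15),("red",172,180,.03),):
        for c in blobs((h>=lo)&(h<=hi)&(s>140)&(v>60)): print(n,nm,c.mean(0).round(),circ(n,c,z))
    for c in blobs((v<45)): print(n,"black",c.mean(0).round(),circ(n,c,.075))
E
```

```text
top (207, 167) [ 15 176 184] [ 15. 176. 181.]
top (217, 150) [ 12 205 184] [ 12. 207. 184.]
top (225, 172) [ 12 203 157] [ 13. 199. 160.]
top (330, 170) [ 12 207 170] [ 12. 203. 170.]
top (276, 178) [ 15 175 188] [ 15. 176. 183.]
top (259, 178) [ 13 197 170] [ 13. 193. 169.]
top (163, 241) [ 0 16 31] [50. 23. 32.]
top (225, 237) [108 215 200] [108. 216. 200.]
top (374, 243) [ 66 217 166] [ 66. 215. 166.]
top blue [224. 237.] [440.   96.3  56.3  57.8]
top yellow [304. 238.] [443.9 -85.8  54.3  57.1]
top green [140. 280.] [343.2 274.   42.3  45.2]
top green [373. 243.] [ 431.2 -234.6   60.2   63.3]
top purple [422. 240.] [ 439.4 -343.4   59.5   63.3]
top black [556. 389.] [ 113.  -667.1   18.3   47.9]
top black [255. 367.] [132.1  40.4 171.3 206.3]
top black [162. 241.] [432.5 249.7  42.6  46.7]
top black [403. 244.] [ 434.7 -322.2   50.2   58.4]
scene (257, 258) [ 16 157 138] [ 16. 156. 165.]
scene (300, 245) [ 16 154 139] [ 16. 156. 164.]
scene (278, 250) [ 13 187 157] [ 13. 190. 152.]
scene (246, 284) [ 13 190 153] [ 13. 190. 153.]
scene (362, 129) [120  20  25] [130.  25.  24.]
scene (308, 140) [107 244 178] [107. 245. 178.]
scene (158, 192) [ 70 255 149] [ 70. 255. 149.]
scene blue [308. 141.] [447.3  95.9  57.8  68.5]
scene yellow [233. 182.] [450.7 -86.8  53.7  62.9]
scene green [157. 192.] [ 436.9 -235.7   61.1   71.2]
scene green [354. 107.] [425.9 226.8  38.9 108.8]
scene purple [108. 235.] [ 474.8 -346.9   55.7  163. ]
scene black [362. 129.] [439.2 249.7  47.8  59.9]
scene black [548.  64.] [497.1 812.5  91.2 137.6]
scene black [236.  49.] [ 36.7 130.8  91.8 182.8]
scene black [200.  53.] [-65.5  76.6 123.1 426.2]
scene black [506.  23.] [300.9 832.8 132.6 135.7]
scene black [233.   7.] [-136.   207.    27.2   86. ]
scene black [196.  14.] [-65.6  65.4  77.7 285.8]
scene black [153.  17.] [-202.8  -10.7   31.9  177.8]
```

```bash
python3 - <<'E'
from h import *
out=[]
for n in ("top","scene"):
    p=np.load(n+"0.npz")["p"]; H=hsv(cv2.medianBlur(p,3))
    h,s,v=[H[...,i].astype(int) for i in range(3)]
    board=((h>=9)&(h<=19)&(s>120)&(v>70)).astype(np.uint8)
    cs=max(blobs(board),key=cv2.contourArea); m=np.zeros_like(board); cv2.fillPoly(m,[cs],1)
    r=cv2.minAreaRect((ray(n,cs,.012)*1000).astype(np.float32)); print(n,"board",r)
    m=cv2.erode(m,np.ones((3,3),np.uint8))
    lim=dict(top=(190),scene=(174))[n]
    k=((s<lim)&(m>0)).astype(np.uint8)
    k=cv2.morphologyEx(k,cv2.MORPH_CLOSE,np.ones((3,3),np.uint8)); k=cv2.morphologyEx(k,cv2.MORPH_OPEN,cv2.getStructuringElement(2,(7,7)))
    for c in blobs(k,200):
        print(n,"coaster",c.mean(0).round(1),circ(n,c,.015))
        cv2.drawContours(p,[c[:,None]],-1,(0,0,255),1)
    cr=p[130:220,150:380] if n=="top" else p[180:300,180:450]
    out.append(cv2.resize(cr,(690,270 if n=="top" else 307),interpolation=cv2.INTER_NEAREST))
    # timer & bowl
    for c in blobs(((h<6)|(h>172))&(s>150)&(v>90),100): 
        if len(c)>30 and 20<c[:,1].min()<230: print(n,"red",c.mean(0),circ(n,c,.03))
cv2.imwrite("pics/c.png",np.vstack(out)[:,:,::-1])
E
```

```text
top board ((608.3577880859375, 24.593368530273438), (370.8888244628906, 124.3298568725586), 80.85836029052734)
top coaster [310.8 184.6] [ 586.5 -108.8   75.7   76.7]
top coaster [275.1 177.2] [603.7 -17.2  76.7  77.4]
top coaster [241.4 175.4] [607.2  69.2  76.2  76.4]
top coaster [206.3 167.4] [626.3 159.3  75.   77.5]
top red [166.79710145 154.75362319] [653.3 257.3  59.   63.4]
scene board ((613.138916015625, 24.801620483398438), (371.0050048828125, 127.01144409179688), 80.7886734008789)
scene coaster [256.4 258.4] [ 588.2 -107.4   76.8   77.7]
scene coaster [299.3 245.7] [605.5 -15.7  76.9  77.4]
scene coaster [335.2 229.4] [608.5  70.7  77.   77.5]
scene coaster [375. 219.] [628.3 160.3  77.1  77.7]
scene red [422.65137615 209.2293578 ] [666.3 252.7  58.   70.1]
scene red [156.98333333  79.45      ] [ -0.3 -87.7  31.4 106.4]
```

View pics/c.png

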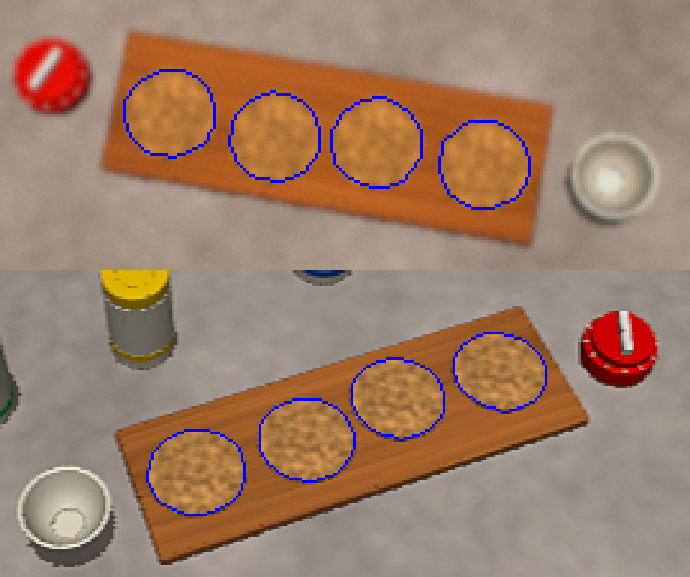

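The outlines fit all four coasters well (top row crop: centres at about (170,113), (275,137), (377,142), (485,165)). The targets, from the mean of the two views, are C1 (627,160), C2 (608,70), C3 (605,-16.5) and C4 (587,-108) mm. I'll close the fingers perpendicular to the row and place the jars from shortest to tallest.

Emit:
play_rows(
  increments=[0.0267, 0.03125, 0, 0, 0, 0.091, 0.0267, 0.03125, 0, 0, 0, 0.091, 0.0267, 0.03125, 0, 0, 0, 0.091, 0.0267, 0.03125, 0, 0, 0, 0.091, 0.0267, 0.03125, 0, 0, 0, 0.091, 0.0267, 0.03125, 0, 0, 0, 0.091, 0.0267, 0.03125, 0, 0, 0, 0.091, 0.0267, 0.03125, 0, 0, 0, 0.091, 0.0267, 0.03125, 0, 0, 0, 0.091, 0.0267, 0.03125, 0, 0, 0, 0.091, 0.0267, 0.03125, 0, 0, 0, 0.091, 0.0267, 0.03125, 0, 0, 0, 0.091],
  claw=0.6,
  force=50,
)

```text
time: 1.1
ee_pos: [0.4307, -0.2987, 0.2308]
ee_rot: [0.755, 0.656, -0.0, -0.0]
ft_force: [0.8, -0.5, 1.3]
gripper_width: 0.799
grip_force: 0.0
```

Emit:
play_rows(
  increments=[0, 0.04, 0, 0, 0, 0, 0, 0.04, 0, 0, 0, 0, 0, 0.04, 0, 0, 0, 0, 0, 0.04, 0, 0, 0, 0, 0, 0.04, 0, 0, 0, 0, 0, 0.04, 0, 0, 0, 0, 0, 0.04, 0, 0, 0, 0, 0, 0.04, 0, 0, 0, 0, 0, 0.04, 0, 0, 0, 0, 0, 0.04, 0, 0, 0, 0, 0, 0.04, 0, 0, 0, 0, 0, 0.04, 0, 0, 0, 0, 0, 0.04, 0, 0, 0, 0, 0, 0.04, 0, 0, 0, 0, 0, 0.04, 0, 0, 0, 0, 0, 0.04, 0, 0, 0, 0, 0, 0, 0, 0, 0, 0],
)

```text
time: 2.52
ee_pos: [0.4292, 0.2158, 0.2308]
ee_rot: [0.755, 0.656, 0.0, -0.001]
ft_force: [-0.5, -0.8, 0.5]
gripper_width: 0.795
grip_force: 0.0
```

```bash
cat >> h.py <<'E'
def wpose():
    s=state(); T=np.eye(4); T[:3,:3]=R.from_quat(s["ee_rot"]).as_matrix(); T[:3,3]=s["ee_pos"]
    return T@eyes.camera_params("wrist")["mount"]
def wray(T,uv,z):
    uv=np.atleast_2d(np.float64(uv)); r=np.c_[uv,np.ones(len(uv))]@np.linalg.inv(eyes.camera_params("wrist")["mtx"]).T@T[:3,:3].T
    return (T[:3,3]+r*((z-T[2,3])/r[:,2])[:,None])[:,:2]
E
python3 - <<'E'
from h import *
T=wpose(); p,d=eyes.read_camera("wrist"); cv2.imwrite("pics/w1.png",p[:,:,::-1]); H=hsv(p)
for c in blobs(H[...,2]<45,800):
    (x,y),(a,b),_=cv2.fitEllipse((wray(T,c,.075)*1000).astype(np.float32)); print(c.mean(0),x,y,a,b)
E
```

```text
[495.72231687 371.29471891] 672.2692260742188 -53.41257095336914 101.8653793334961 156.19094848632812
[272.75211451 367.38972023] 399.6576232910156 -2.631730556488037 188.95260620117188 361.3480529785156
[ 80.97420868 356.69636577] 138.8763427734375 43.0720329284668 102.12454223632812 218.1100311279297
```

View pics/w1.png

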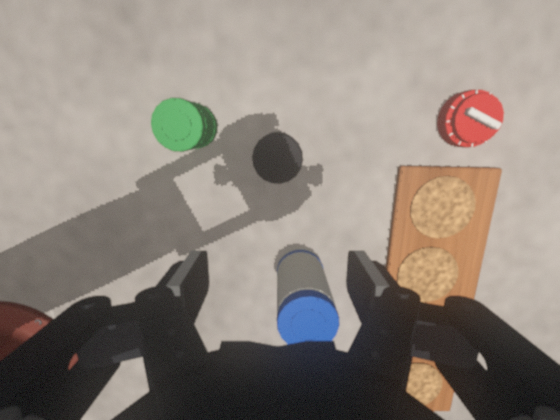

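The wrist view shows the black lid centred near (277,157), the decoy green jar at (180,125) and the blue jar at (307,318).

```bash
python3 - <<'E'
from h import *
T=wpose(); p=cv2.imread("pics/w1.png")[:,:,::-1].copy(); H=hsv(p)
print(wray(T,[277,157],.075)*1000)
for t in(50,60,75):
  for c in blobs((H[...,2]<t)[:230],800):
    if len(c)<400: (x,y),(a,b),_=cv2.fitEllipse((wray(T,c,.075)*1000).astype(np.float32)); print(t,c.mean(0),x,y,a,b)
h,s=H[...,0],H[...,1]
for c in blobs((h>100)&(h<125)&(s>140),500):
    (x,y),(a,b),_=cv2.fitEllipse((wray(T,c,.125)*1000).astype(np.float32)); print("blue",c.mean(0),x,y,a,b)
E
```

```text
[[434.52722497 252.05805876]]
75 [275.04379562 158.41605839] 431.5918273925781 249.9884796142578 39.99750518798828 49.21656036376953
blue [307.68902439 320.85365854] 442.5481872558594 99.2066879272461 49.96451187133789 58.29817581176758
```

Emit:
play_rows(
  increments=[0.0017, 0.011, 0, 0, 0, 0, 0.0017, 0.011, 0, 0, 0, 0, 0.0017, 0.011, 0, 0, 0, 0, 0.0017, 0.011, 0, 0, 0, 0, 0, 0, -0.02, 0, 0, 0, 0, 0, -0.02, 0, 0, 0, 0, 0, -0.02, 0, 0, 0, 0, 0, -0.02, 0, 0, 0, 0, 0, -0.02, 0, 0, 0, 0, 0, -0.02, 0, 0, 0, 0, 0, -0.02, 0, 0, 0, 0, 0, -0.02, 0, 0, 0, 0, 0, -0.02, 0, 0, 0, 0, 0, -0.02, 0, 0, 0, 0, 0, -0.02, 0, 0, 0, 0, 0, -0.02, 0, 0, 0, 0, 0, -0.016, 0, 0, 0, 0, 0, 0, 0, 0, 0],
)

```text
time: 4.07
ee_pos: [0.4335, 0.246, 0.0235]
ee_rot: [0.757, 0.654, -0.003, -0.001]
ft_force: [-0.2, 1.2, -0.6]
gripper_width: 0.801
grip_force: 0.0
```

Emit:
play_rows(
  increments=[0, 0, 0, 0, 0, 0, 0, 0, 0, 0, 0, 0, 0, 0, 0, 0, 0, 0, 0, 0, 0, 0, 0, 0, 0, 0, 0, 0, 0, 0, 0, 0, 0, 0, 0, 0, 0, 0, 0, 0, 0, 0, 0, 0, 0, 0, 0, 0],
  claw=-1,
  force=40,
)

```text
time: 4.73
ee_pos: [0.4359, 0.247, 0.027]
ee_rot: [0.757, 0.654, 0.0, 0.0]
ft_force: [0.0, 0.0, 0.3]
gripper_width: 0.588
grip_force: 41.9
```

Emit:
play_rows(
  increments=[0, 0, 0.01, 0, 0, 0, 0, 0, 0.02, 0, 0, 0, 0, 0, 0.025, 0, 0, 0, 0, 0, 0.025, 0, 0, 0, 0, 0, 0.025, 0, 0, 0, 0, 0, 0.025, 0, 0, 0, 0, 0, 0.025, 0, 0, 0, 0, 0, 0.025, 0, 0, 0, 0, 0, 0.025, 0, 0, 0, 0, 0, 0.02, 0, 0, 0, 0, 0, 0.01, 0, 0, 0, 0, 0, 0, 0, 0, 0],
)

```text
time: 5.73
ee_pos: [0.4366, 0.2473, 0.2171]
ee_rot: [0.757, 0.654, 0.002, 0.001]
ft_force: [0.8, 0.2, -1.6]
gripper_width: 0.591
grip_force: 42.0
```

Emit:
play_rows(
  increments=[0.004, -0.01, 0, 0, 0, 0, 0.008, -0.02, 0, 0, 0, 0, 0.01, -0.024, 0, 0, 0, 0, 0.01, -0.024, 0, 0, 0, 0, 0.01, -0.024, 0, 0, 0, 0, 0.01, -0.024, 0, 0, 0, 0, 0.01, -0.024, 0, 0, 0, 0, 0.01, -0.024, 0, 0, 0, 0, 0.01, -0.024, 0, 0, 0, 0, 0.01, -0.024, 0, 0, 0, 0, 0.01, -0.024, 0, 0, 0, 0, 0.01, -0.024, 0, 0, 0, 0, 0.01, -0.024, 0, 0, 0, 0, 0.01, -0.024, 0, 0, 0, 0, 0.01, -0.024, 0, 0, 0, 0, 0.01, -0.024, 0, 0, 0, 0, 0.01, -0.024, 0, 0, 0, 0, 0.01, -0.024, 0, 0, 0, 0, 0.01, -0.024, 0, 0, 0, 0, 0.008, -0.02, 0, 0, 0, 0],
)

```text
time: 7.4
ee_pos: [0.5867, -0.1212, 0.212]
ee_rot: [0.757, 0.654, -0.001, -0.001]
ft_force: [-0.2, -0.2, -1.8]
gripper_width: 0.588
grip_force: 42.0
```

Emit:
play_rows(
  increments=[0, 0, 0, 0, 0, 0, 0, 0, 0, 0, 0, 0, 0, 0, 0, 0, 0, 0, 0, 0, 0, 0, 0, 0],
)

```text
time: 7.73
ee_pos: [0.5871, -0.1188, 0.214]
ee_rot: [0.756, 0.654, -0.0, -0.001]
ft_force: [0.6, 0.6, -2.7]
gripper_width: 0.584
grip_force: 42.1
```

Emit:
play_rows(
  increments=[0, 0.0045, -0.01, 0, 0, 0, 0, 0.004, -0.018, 0, 0, 0, 0, 0, -0.02, 0, 0, 0, 0, 0, -0.02, 0, 0, 0, 0, 0, -0.02, 0, 0, 0, 0, 0, -0.02, 0, 0, 0, 0, 0, -0.02, 0, 0, 0, 0, 0, -0.02, 0, 0, 0, 0, 0, -0.02, 0, 0, 0, 0, 0, -0.02, 0, 0, 0, 0, 0, -0.012, 0, 0, 0, 0, 0, -0.005, 0, 0, 0, 0, 0, 0, 0, 0, 0, 0, 0, 0, 0, 0, 0],
)

```text
time: 8.9
ee_pos: [0.5877, -0.1125, 0.0507]
ee_rot: [0.757, 0.654, 0.0, 0.0]
ft_force: [0.0, -0.7, -2.2]
gripper_width: 0.587
grip_force: 42.1
```

Emit:
play_rows(
  increments=[0, 0, -0.00125, 0, 0, 0, 0, 0, -0.00125, 0, 0, 0, 0, 0, -0.00125, 0, 0, 0, 0, 0, -0.00125, 0, 0, 0, 0, 0, -0.00125, 0, 0, 0, 0, 0, 0, 0, 0, 0],
)

```text
time: 9.4
ee_pos: [0.5874, -0.1127, 0.0453]
ee_rot: [0.757, 0.654, -0.0, -0.0]
ft_force: [-0.2, 0.3, -1.4]
gripper_width: 0.585
grip_force: 42.1
```

Emit:
play_rows(
  increments=[0, 0, -0.00125, 0, 0, 0, 0, 0, -0.00125, 0, 0, 0, 0, 0, 0, 0, 0, 0],
)

```text
time: 9.65
ee_pos: [0.5874, -0.1127, 0.0432]
ee_rot: [0.757, 0.654, -0.0, -0.0]
ft_force: [-0.8, 0.2, -2.1]
gripper_width: 0.585
grip_force: 42.1
```

Emit:
play_rows(
  increments=[0, 0, -0.001, 0, 0, 0, 0, 0, 0, 0, 0, 0],
)

```text
time: 9.82
ee_pos: [0.5875, -0.1127, 0.0425]
ee_rot: [0.757, 0.654, -0.0, -0.0]
ft_force: [-0.6, -0.4, -2.1]
gripper_width: 0.589
grip_force: 42.1
```

Emit:
play_rows(
  increments=[0, 0, -0.001, 0, 0, 0, 0, 0, 0, 0, 0, 0],
)

```text
time: 9.98
ee_pos: [0.5877, -0.1128, 0.0421]
ee_rot: [0.757, 0.654, 0.0, 0.0]
ft_force: [0.2, 0.2, -1.6]
gripper_width: 0.585
grip_force: 42.2
```

Emit:
play_rows(
  increments=[0, 0, -0.001, 0, 0, 0, 0, 0, 0, 0, 0, 0],
)

```text
time: 10.15
ee_pos: [0.5877, -0.1127, 0.042]
ee_rot: [0.757, 0.654, -0.0, -0.0]
ft_force: [-3.3, 1.3, 5.1]
gripper_width: 0.59
grip_force: 42.6
```

Emit:
play_rows(
  increments=[0, 0, 0, 0, 0, 0, 0, 0, 0, 0, 0, 0, 0, 0, 0, 0, 0, 0, 0, 0, 0, 0, 0, 0, 0, 0, 0, 0, 0, 0],
  claw=0.6,
)

```text
time: 10.57
ee_pos: [0.5876, -0.1127, 0.041]
ee_rot: [0.757, 0.654, 0.0, 0.0]
ft_force: [0.6, -0.2, -0.2]
gripper_width: 0.797
grip_force: 0.0
```

Emit:
play_rows(
  increments=[0, 0, 0.008, 0, 0, 0, 0, 0, 0.012, 0, 0, 0, 0, 0, 0.02, 0, 0, 0, 0, 0, 0.03, 0, 0, 0, 0, 0, 0.03, 0, 0, 0, 0, 0, 0.03, 0, 0, 0, 0, 0, 0.03, 0, 0, 0, 0, 0, 0.03, 0, 0, 0, 0, 0, 0.025, 0, 0, 0, -0.015, 0.0035, 0, 0, 0, 0, -0.03, 0.006, 0, 0, 0, 0, -0.035, 0.007, 0, 0, 0, 0, -0.035, 0.007, 0, 0, 0, 0, -0.035, 0.007, 0, 0, 0, 0, -0.0275, 0.0045, 0, 0, 0, 0, 0, 0, 0, 0, 0, 0, 0, 0, 0, 0, 0, 0],
)

```text
time: 11.98
ee_pos: [0.4455, -0.0847, 0.2143]
ee_rot: [0.757, 0.654, 0.001, 0.001]
ft_force: [0.5, -0.5, 0.3]
gripper_width: 0.8
grip_force: 0.0
```

```bash
cat > look.py <<'E'
import sys
from h import *
# lids in the top view: blue, yellow, green, black
p,d=eyes.read_camera("top"); np.savez("now.npz",p=p); cv2.imwrite(f"pics/{sys.argv[1]}.png",p[:,:,::-1]); H=hsv(p)
h,s,v=[H[...,i].astype(int) for i in range(3)]
for nm,lo,hi,z in(("blue",100,125,.125),("yellow",20,32,.1),("green",50,85,.15)):
    for c in blobs((h>=lo)&(h<=hi)&(s>140)&(v>60)):
        for zz in(z,z+.015): print(nm,c.mean(0).round(),zz,circ("top",c,zz)+[.9,.7,0,0])
for c in blobs((v<60)&(s<150)):
    q=circ("top",c,.09)
    if q[2]<70 and q[3]<70: print("dark",c.mean(0).round(),q+[.9,.7,0,0])
E
python3 look.py t1; python3 -c "
from plant import state; s=state(); print(s['ee_pos'],s['time'])"
```

```text
blue [224. 237.] 0.125 [441.   96.9  56.   57.9]
blue [224. 237.] 0.14 [439.9  95.4  55.2  57. ]
green [140. 280.] 0.15 [344.1 274.6  42.2  45.3]
green [140. 280.] 0.16499999999999998 [344.4 270.4  41.6  44.6]
green [374. 243.] 0.15 [ 431.2 -236.6   54.9   63.7]
green [374. 243.] 0.16499999999999998 [ 430.2 -233.2   54.1   62.7]
dark [308. 246.] [425.1 -94.3  38.4  59.1]
dark [313. 178.] [ 588.6 -106.7   39.1   44.9]
[ 0.4460567  -0.08488246  0.21431164] 12.0333
```

Tiny sits within 2 mm of the centre of C4. Next is the small jar.

Emit:
play_rows(
  increments=[0, 0, -0.01, 0, 0, 0, 0, 0, -0.02, 0, 0, 0, 0, 0, -0.02, 0, 0, 0, 0, 0, -0.02, 0, 0, 0, 0, 0, -0.02, 0, 0, 0, 0, 0, -0.02, 0, 0, 0, 0, 0, -0.02, 0, 0, 0, 0, 0, -0.02, 0, 0, 0, 0, 0, -0.02, 0, 0, 0, 0, 0, -0.02, 0, 0, 0, 0, 0, -0.01, 0, 0, 0, 0, 0, -0.005, 0, 0, 0, 0, 0, 0, 0, 0, 0],
  claw=0.75,
)

```text
time: 13.12
ee_pos: [0.4452, -0.0846, 0.048]
ee_rot: [0.757, 0.654, -0.001, -0.001]
ft_force: [0.4, -1.0, -0.5]
gripper_width: 0.873
grip_force: 0.0
```

Emit:
play_rows(
  increments=[0, 0, 0, 0, 0, 0, 0, 0, 0, 0, 0, 0, 0, 0, 0, 0, 0, 0, 0, 0, 0, 0, 0, 0, 0, 0, 0, 0, 0, 0, 0, 0, 0, 0, 0, 0, 0, 0, 0, 0, 0, 0, 0, 0, 0, 0, 0, 0],
  claw=-1,
  force=45,
)

```text
time: 13.78
ee_pos: [0.4465, -0.0851, 0.0502]
ee_rot: [0.757, 0.654, 0.001, 0.001]
ft_force: [0.2, 0.5, 6.1]
gripper_width: 0.647
grip_force: 48.4
```

Emit:
play_rows(
  increments=[0, 0, 0.01, 0, 0, 0, 0, 0, 0.02, 0, 0, 0, 0, 0, 0.025, 0, 0, 0, 0, 0, 0.025, 0, 0, 0, 0, 0, 0.02, 0, 0, 0, 0, 0, 0.015, 0, 0, 0, 0, 0, 0.01, 0, 0, 0, 0.01, 0.0043, 0, 0, 0, 0, 0.0198, 0.0086, 0, 0, 0, 0, 0.0198, 0.0086, 0, 0, 0, 0, 0.0198, 0.0086, 0, 0, 0, 0, 0.0198, 0.0086, 0, 0, 0, 0, 0.0198, 0.0086, 0, 0, 0, 0, 0.0198, 0.0086, 0, 0, 0, 0, 0.0198, 0.0086, 0, 0, 0, 0, 0.0198, 0.0086, 0, 0, 0, 0, 0.0198, 0.0086, 0, 0, 0, 0, 0.0098, 0.0043, 0, 0, 0, 0, 0, 0, 0, 0, 0, 0, 0, 0, 0, 0, 0, 0],
)

```text
time: 15.45
ee_pos: [0.6033, -0.0157, 0.1477]
ee_rot: [0.756, 0.654, -0.001, -0.001]
ft_force: [0.3, 0.2, -2.4]
gripper_width: 0.644
grip_force: 48.7
```

Emit:
play_rows(
  increments=[0, 0, 0, 0, 0, 0, 0, 0, 0, 0, 0, 0],
)

```text
time: 15.62
ee_pos: [0.6031, -0.0162, 0.1487]
ee_rot: [0.757, 0.654, -0.0, -0.0]
ft_force: [-0.4, 0.1, -3.3]
gripper_width: 0.647
grip_force: 48.7
```

Emit:
play_rows(
  increments=[0.0016, 0, -0.01, 0, 0, 0, 0, 0, -0.018, 0, 0, 0, 0, 0, -0.02, 0, 0, 0, 0, 0, -0.02, 0, 0, 0, 0, 0, -0.015, 0, 0, 0, 0, 0, -0.01, 0, 0, 0, 0, 0, -0.005, 0, 0, 0, 0, 0, -0.0015, 0, 0, 0, 0, 0, 0, 0, 0, 0, 0, 0, 0, 0, 0, 0, 0, 0, 0, 0, 0, 0],
)

```text
time: 16.53
ee_pos: [0.6061, -0.016, 0.0707]
ee_rot: [0.757, 0.654, 0.001, 0.001]
ft_force: [-0.1, -0.3, -2.2]
gripper_width: 0.648
grip_force: 48.7
```

Emit:
play_rows(
  increments=[0, 0, -0.001, 0, 0, 0, 0, 0, -0.001, 0, 0, 0, 0, 0, -0.001, 0, 0, 0, 0, 0, 0, 0, 0, 0],
)

```text
time: 16.87
ee_pos: [0.6051, -0.0159, 0.067]
ee_rot: [0.757, 0.654, -0.0, -0.0]
ft_force: [-0.4, -0.1, -3.0]
gripper_width: 0.648
grip_force: 48.7
```

Emit:
play_rows(
  increments=[0, 0, -0.001, 0, 0, 0, 0, 0, 0, 0, 0, 0],
)

```text
time: 17.03
ee_pos: [0.6051, -0.0159, 0.0661]
ee_rot: [0.757, 0.654, -0.0, -0.0]
ft_force: [-0.7, 1.3, -3.2]
gripper_width: 0.649
grip_force: 48.7
```

Emit:
play_rows(
  increments=[0, 0, -0.001, 0, 0, 0, 0, 0, 0, 0, 0, 0],
)

```text
time: 17.2
ee_pos: [0.6052, -0.016, 0.0654]
ee_rot: [0.757, 0.654, -0.0, 0.0]
ft_force: [0.3, 0.7, -2.5]
gripper_width: 0.644
grip_force: 48.7
```

Emit:
play_rows(
  increments=[0, 0, -0.001, 0, 0, 0, 0, 0, 0, 0, 0, 0],
)

```text
time: 17.37
ee_pos: [0.6053, -0.0159, 0.0653]
ee_rot: [0.757, 0.654, -0.0, -0.0]
ft_force: [-2.3, 0.0, 0.9]
gripper_width: 0.647
grip_force: 49.0
```

Emit:
play_rows(
  increments=[0, 0, 0, 0, 0, 0, 0, 0, 0, 0, 0, 0, 0, 0, 0, 0, 0, 0, 0, 0, 0, 0, 0, 0, 0, 0, 0, 0, 0, 0],
  claw=0.75,
)

```text
time: 17.78
ee_pos: [0.6054, -0.016, 0.0649]
ee_rot: [0.757, 0.654, 0.0, 0.0]
ft_force: [-0.7, 0.2, -0.8]
gripper_width: 0.876
grip_force: 0.0
```

Emit:
play_rows(
  increments=[0, 0, 0.008, 0, 0, 0, 0, 0, 0.012, 0, 0, 0, 0, 0, 0.02, 0, 0, 0, 0, 0, 0.03, 0, 0, 0, 0, 0, 0.03, 0, 0, 0, 0, 0, 0.03, 0, 0, 0, 0, 0, 0.03, 0, 0, 0, 0, 0, 0.0275, 0, 0, 0, -0.015, 0.01, 0, 0, 0, 0, -0.03, 0.021, 0, 0, 0, 0, -0.035, 0.0245, 0, 0, 0, 0, -0.035, 0.0245, 0, 0, 0, 0, -0.035, 0.0245, 0, 0, 0, 0, -0.035, 0.0245, 0, 0, 0, 0, -0.02, 0.013, 0, 0, 0, 0, 0, 0, 0, 0, 0, 0, 0, 0, 0, 0, 0, 0, 0, 0, 0, 0, 0, 0],
)

```text
time: 19.28
ee_pos: [0.4419, 0.0975, 0.2157]
ee_rot: [0.757, 0.654, 0.001, 0.001]
ft_force: [-0.2, -0.2, -0.0]
gripper_width: 0.876
grip_force: 0.0
```

```bash
python3 look.py t2; python3 -c "
from plant import state; s=state(); print(s['ee_pos'],s['time'])"
```

```text
yellow [276. 169.] 0.1 [606.8 -16.7  56.2  58.9]
yellow [276. 169.] 0.115 [603.4 -16.6  55.4  58.1]
green [140. 280.] 0.15 [344.1 274.7  42.3  45.4]
green [140. 280.] 0.16499999999999998 [344.4 270.4  41.7  44.7]
green [373. 243.] 0.15 [ 432.1 -233.9   60.1   63.1]
green [373. 243.] 0.16499999999999998 [ 431.1 -230.6   59.2   62.1]
dark [211. 252.] [406.8 133.7  52.1  62.4]
dark [312. 179.] [ 585.6 -105.3   44.    47.5]
[0.44202805 0.09726607 0.21545764] 19.3333
```

Emit:
play_rows(
  increments=[0, 0, -0.01, 0, 0, 0, 0, 0, -0.02, 0, 0, 0, 0, 0, -0.02, 0, 0, 0, 0, 0, -0.02, 0, 0, 0, 0, 0, -0.02, 0, 0, 0, 0, 0, -0.02, 0, 0, 0, 0, 0, -0.02, 0, 0, 0, 0, 0, -0.02, 0, 0, 0, 0, 0, -0.015, 0, 0, 0, 0, 0, -0.01, 0, 0, 0, 0, 0, 0, 0, 0, 0],
  claw=0.9,
)

```text
time: 20.25
ee_pos: [0.4398, 0.0971, 0.0721]
ee_rot: [0.757, 0.654, -0.002, -0.002]
ft_force: [0.8, 0.2, 0.4]
gripper_width: 0.949
grip_force: 0.0
```

Emit:
play_rows(
  increments=[0, 0, 0, 0, 0, 0, 0, 0, 0, 0, 0, 0, 0, 0, 0, 0, 0, 0, 0, 0, 0, 0, 0, 0, 0, 0, 0, 0, 0, 0, 0, 0, 0, 0, 0, 0, 0, 0, 0, 0, 0, 0, 0, 0, 0, 0, 0, 0],
  claw=-1,
  force=50,
)

```text
time: 20.92
ee_pos: [0.4421, 0.0977, 0.0756]
ee_rot: [0.757, 0.654, 0.001, 0.001]
ft_force: [-0.1, -0.9, 4.0]
gripper_width: 0.703
grip_force: 55.1
```

Emit:
play_rows(
  increments=[0, 0, 0.01, 0, 0, 0, 0, 0, 0.02, 0, 0, 0, 0, 0, 0.025, 0, 0, 0, 0, 0, 0.025, 0, 0, 0, 0, 0, 0.02, 0, 0, 0, 0, 0, 0.015, 0, 0, 0, 0, 0, 0.01, 0, 0, 0, 0.0104, -0.0017, 0, 0, 0, 0, 0.0207, -0.0035, 0, 0, 0, 0, 0.0207, -0.0035, 0, 0, 0, 0, 0.0207, -0.0035, 0, 0, 0, 0, 0.0207, -0.0035, 0, 0, 0, 0, 0.0207, -0.0035, 0, 0, 0, 0, 0.0207, -0.0035, 0, 0, 0, 0, 0.0207, -0.0035, 0, 0, 0, 0, 0.0207, -0.0035, 0, 0, 0, 0, 0.0207, -0.0035, 0, 0, 0, 0, 0.0104, -0.0017, 0, 0, 0, 0, 0, 0, 0, 0, 0, 0, 0, 0, 0, 0, 0, 0],
)

```text
time: 22.58
ee_pos: [0.6063, 0.0697, 0.1732]
ee_rot: [0.757, 0.654, -0.001, -0.001]
ft_force: [-0.0, 0.7, -4.8]
gripper_width: 0.7
grip_force: 55.8
```

Emit:
play_rows(
  increments=[0, 0, 0, 0, 0, 0, 0, 0, 0, 0, 0, 0, 0, 0, 0, 0, 0, 0],
)

```text
time: 22.83
ee_pos: [0.6063, 0.0699, 0.1746]
ee_rot: [0.757, 0.654, -0.0, -0.0]
ft_force: [0.3, -0.4, -4.4]
gripper_width: 0.702
grip_force: 55.8
```

Next I lower from 174.6 to about 94.

Emit:
play_rows(
  increments=[0.0012, 0, -0.01, 0, 0, 0, 0, 0, -0.018, 0, 0, 0, 0, 0, -0.02, 0, 0, 0, 0, 0, -0.02, 0, 0, 0, 0, 0, -0.015, 0, 0, 0, 0, 0, -0.01, 0, 0, 0, 0, 0, -0.005, 0, 0, 0, 0, 0, -0.002, 0, 0, 0, 0, 0, 0, 0, 0, 0, 0, 0, 0, 0, 0, 0, 0, 0, 0, 0, 0, 0],
)

```text
time: 23.75
ee_pos: [0.6087, 0.0697, 0.0959]
ee_rot: [0.757, 0.654, 0.001, 0.001]
ft_force: [0.1, -0.6, -4.3]
gripper_width: 0.703
grip_force: 55.8
```

Emit:
play_rows(
  increments=[0, 0, -0.001, 0, 0, 0, 0, 0, -0.001, 0, 0, 0, 0, 0, -0.001, 0, 0, 0, 0, 0, 0, 0, 0, 0],
)

```text
time: 24.08
ee_pos: [0.6078, 0.0698, 0.0922]
ee_rot: [0.757, 0.654, -0.0, -0.0]
ft_force: [1.5, -0.3, -3.4]
gripper_width: 0.7
grip_force: 55.8
```

Emit:
play_rows(
  increments=[0, 0, -0.001, 0, 0, 0, 0, 0, 0, 0, 0, 0],
)

```text
time: 24.25
ee_pos: [0.6078, 0.0698, 0.0913]
ee_rot: [0.757, 0.654, -0.0, -0.0]
ft_force: [0.4, 0.3, -3.4]
gripper_width: 0.705
grip_force: 55.8
```

Emit:
play_rows(
  increments=[0, 0, -0.001, 0, 0, 0, 0, 0, 0, 0, 0, 0],
)

```text
time: 24.42
ee_pos: [0.6079, 0.0698, 0.0907]
ee_rot: [0.757, 0.654, 0.0, 0.0]
ft_force: [0.2, -0.4, -4.5]
gripper_width: 0.703
grip_force: 55.9
```

Emit:
play_rows(
  increments=[0, 0, -0.0007, 0, 0, 0, 0, 0, 0, 0, 0, 0],
)

```text
time: 24.58
ee_pos: [0.608, 0.0697, 0.0907]
ee_rot: [0.757, 0.654, 0.0, 0.0]
ft_force: [-1.3, -0.2, -0.7]
gripper_width: 0.701
grip_force: 55.9
```

Emit:
play_rows(
  increments=[0, 0, 0, 0, 0, 0, 0, 0, 0, 0, 0, 0, 0, 0, 0, 0, 0, 0, 0, 0, 0, 0, 0, 0, 0, 0, 0, 0, 0, 0],
  claw=0.9,
)

```text
time: 25.0
ee_pos: [0.6082, 0.0697, 0.0905]
ee_rot: [0.757, 0.654, 0.0, 0.0]
ft_force: [-0.7, 0.3, 0.4]
gripper_width: 0.95
grip_force: 0.0
```

Emit:
play_rows(
  increments=[0, 0, 0.008, 0, 0, 0, 0, 0, 0.012, 0, 0, 0, 0, 0, 0.02, 0, 0, 0, 0, 0, 0.03, 0, 0, 0, 0, 0, 0.03, 0, 0, 0, 0, 0, 0.03, 0, 0, 0, 0, 0, 0.03, 0, 0, 0, 0, 0, 0.0275, 0, 0, 0, -0.01, -0.018, 0, 0, 0, 0, -0.02, -0.0345, 0, 0, 0, 0, -0.02, -0.0345, 0, 0, 0, 0, -0.02, -0.0345, 0, 0, 0, 0, -0.02, -0.0345, 0, 0, 0, 0, -0.02, -0.0345, 0, 0, 0, 0, -0.02, -0.0345, 0, 0, 0, 0, -0.02, -0.0345, 0, 0, 0, 0, -0.02, -0.0345, 0, 0, 0, 0, -0.02, -0.0345, 0, 0, 0, 0, -0.02, -0.0345, 0, 0, 0, 0, -0.01, -0.018, 0, 0, 0, 0],
)

```text
time: 26.67
ee_pos: [0.4298, -0.2375, 0.2405]
ee_rot: [0.757, 0.653, -0.001, 0.0]
ft_force: [0.1, 0.2, 0.3]
gripper_width: 0.95
grip_force: 0.0
```

Emit:
play_rows(
  increments=[0, 0, 0, 0, 0, 0, 0, 0, 0, 0, 0, 0, 0, 0, 0, 0, 0, 0],
  claw=1,
)

```text
time: 26.92
ee_pos: [0.4319, -0.2346, 0.2403]
ee_rot: [0.757, 0.654, 0.0, 0.0]
ft_force: [0.7, 0.4, 0.8]
gripper_width: 1.001
grip_force: 0.0
```

```bash
python3 look.py t3; python3 -c "
from plant import state; s=state(); print(s['ee_pos'],s['time'])"
```

```text
blue [238. 165.] 0.125 [609.6  71.1  56.1  59. ]
blue [238. 165.] 0.14 [606.1  69.9  55.2  58.2]
yellow [276. 169.] 0.1 [606.9 -16.8  56.3  58.7]
yellow [276. 169.] 0.115 [603.5 -16.7  55.5  57.9]
green [141. 280.] 0.15 [344.  274.4  42.2  45.9]
green [141. 280.] 0.16499999999999998 [344.4 270.1  41.6  45.2]
green [365. 237.] 0.15 [ 444.2 -216.3   16.5   48.6]
green [365. 237.] 0.16499999999999998 [ 443.  -213.2   16.2   47.8]
dark [312. 179.] [ 585.6 -105.3   43.6   46.8]
[ 0.43214673 -0.23432328  0.24022035] 26.9667
```

View pics/t3.png

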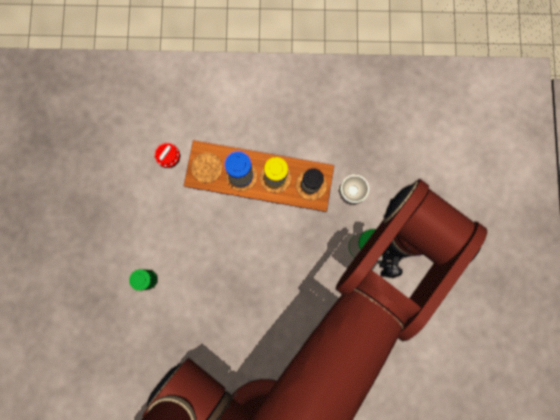

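The picture shows the blue (238,165), yellow (276,169) and black (312,180) jars on coasters 2 to 4, with the first coaster (207,167) still free. Now the tall jar.

Emit:
play_rows(
  increments=[0, -0.0005, -0.01, 0, 0, 0, 0, 0, -0.02, 0, 0, 0, 0, 0, -0.02, 0, 0, 0, 0, 0, -0.02, 0, 0, 0, 0, 0, -0.02, 0, 0, 0, 0, 0, -0.02, 0, 0, 0, 0, 0, -0.02, 0, 0, 0, 0, 0, -0.02, 0, 0, 0, 0, 0, -0.018, 0, 0, 0, 0, 0, -0.013, 0, 0, 0, 0, 0, 0, 0, 0, 0],
)

```text
time: 27.88
ee_pos: [0.4305, -0.2335, 0.0921]
ee_rot: [0.756, 0.654, -0.001, -0.003]
ft_force: [-0.3, 0.2, -1.0]
gripper_width: 1.0
grip_force: 0.0
```

Emit:
play_rows(
  increments=[0, 0, 0, 0, 0, 0, 0, 0, 0, 0, 0, 0, 0, 0, 0, 0, 0, 0, 0, 0, 0, 0, 0, 0, 0, 0, 0, 0, 0, 0, 0, 0, 0, 0, 0, 0, 0, 0, 0, 0, 0, 0, 0, 0, 0, 0, 0, 0],
  claw=-1,
  force=60,
)

```text
time: 28.55
ee_pos: [0.4325, -0.2358, 0.0963]
ee_rot: [0.757, 0.654, 0.0, 0.001]
ft_force: [1.1, 0.1, 4.8]
gripper_width: 0.762
grip_force: 67.5
```

Emit:
play_rows(
  increments=[0, 0, 0.01, 0, 0, 0, 0, 0, 0.02, 0, 0, 0, 0, 0, 0.025, 0, 0, 0, 0, 0, 0.025, 0, 0, 0, 0, 0, 0.025, 0, 0, 0, 0, 0, 0.025, 0, 0, 0, 0, 0, 0.025, 0, 0, 0, 0, 0, 0.025, 0, 0, 0, 0, 0, 0.02, 0, 0, 0, 0, 0, 0.0125, 0, 0, 0, 0, 0, 0, 0, 0, 0],
)

```text
time: 29.47
ee_pos: [0.4323, -0.2359, 0.2672]
ee_rot: [0.757, 0.654, 0.0, 0.001]
ft_force: [0.8, -0.1, -4.5]
gripper_width: 0.756
grip_force: 67.9
```

Emit:
play_rows(
  increments=[0.006, 0.0124, 0, 0, 0, 0, 0.0125, 0.0254, 0, 0, 0, 0, 0.0125, 0.0254, 0, 0, 0, 0, 0.0125, 0.0254, 0, 0, 0, 0, 0.0125, 0.0254, 0, 0, 0, 0, 0.0125, 0.0254, 0, 0, 0, 0, 0.0125, 0.0254, 0, 0, 0, 0, 0.0125, 0.0254, 0, 0, 0, 0, 0.0125, 0.0254, 0, 0, 0, 0, 0.0125, 0.0254, 0, 0, 0, 0, 0.0125, 0.0254, 0, 0, 0, 0, 0.0125, 0.0254, 0, 0, 0, 0, 0.0125, 0.0254, 0, 0, 0, 0, 0.0125, 0.0254, 0, 0, 0, 0, 0.0125, 0.0254, 0, 0, 0, 0, 0.0125, 0.0254, 0, 0, 0, 0, 0.0125, 0.0254, 0, 0, 0, 0, 0.0125, 0.0254, 0, 0, 0, 0, 0.0125, 0.0254, 0, 0, 0, 0, 0.0125, 0.0254, 0, 0, 0, 0],
)

```text
time: 31.13
ee_pos: [0.6256, 0.1622, 0.2621]
ee_rot: [0.757, 0.654, -0.002, -0.001]
ft_force: [1.2, -0.7, -4.6]
gripper_width: 0.758
grip_force: 67.8
```

Emit:
play_rows(
  increments=[0, 0, 0, 0, 0, 0, 0, 0, 0, 0, 0, 0, 0, 0, 0, 0, 0, 0, 0, 0, 0, 0, 0, 0],
)

```text
time: 31.47
ee_pos: [0.6259, 0.1601, 0.264]
ee_rot: [0.757, 0.654, -0.001, -0.001]
ft_force: [-0.1, 0.3, -5.5]
gripper_width: 0.757
grip_force: 68.4
```

Emit:
play_rows(
  increments=[0.0008, 0, -0.01, 0, 0, 0, 0, 0, -0.018, 0, 0, 0, 0, 0, -0.02, 0, 0, 0, 0, 0, -0.02, 0, 0, 0, 0, 0, -0.02, 0, 0, 0, 0, 0, -0.02, 0, 0, 0, 0, 0, -0.02, 0, 0, 0, 0, 0, -0.02, 0, 0, 0, 0, 0, -0.015, 0, 0, 0, 0, 0, -0.01, 0, 0, 0, 0, 0, -0.008, 0, 0, 0, 0, 0, -0.004, 0, 0, 0, 0, 0, 0, 0, 0, 0, 0, 0, 0, 0, 0, 0, 0, 0, 0, 0, 0, 0],
)

```text
time: 32.72
ee_pos: [0.6281, 0.1607, 0.1186]
ee_rot: [0.757, 0.654, 0.001, 0.001]
ft_force: [-0.3, 0.7, -3.6]
gripper_width: 0.763
grip_force: 68.4
```

Emit:
play_rows(
  increments=[0, 0, -0.001, 0, 0, 0, 0, 0, 0, 0, 0, 0, 0, 0, 0, 0, 0, 0],
)

```text
time: 32.97
ee_pos: [0.6275, 0.1606, 0.117]
ee_rot: [0.757, 0.654, 0.0, 0.0]
ft_force: [-0.3, -0.2, -4.3]
gripper_width: 0.759
grip_force: 68.4
```

Emit:
play_rows(
  increments=[0, 0, -0.00125, 0, 0, 0, 0, 0, -0.00125, 0, 0, 0, 0, 0, -0.00125, 0, 0, 0, 0, 0, -0.00125, 0, 0, 0, 0, 0, 0, 0, 0, 0],
)

```text
time: 33.38
ee_pos: [0.627, 0.1605, 0.112]
ee_rot: [0.757, 0.654, -0.0, -0.0]
ft_force: [-0.4, -0.1, -4.9]
gripper_width: 0.758
grip_force: 68.4
```

Emit:
play_rows(
  increments=[0, 0, -0.001, 0, 0, 0, 0, 0, 0, 0, 0, 0],
)

```text
time: 33.55
ee_pos: [0.6272, 0.1606, 0.1115]
ee_rot: [0.757, 0.654, -0.0, -0.0]
ft_force: [0.4, 0.0, -3.4]
gripper_width: 0.762
grip_force: 68.4
```

Emit:
play_rows(
  increments=[0, 0, -0.0007, 0, 0, 0, 0, 0, 0, 0, 0, 0],
)

```text
time: 33.72
ee_pos: [0.6274, 0.1606, 0.1114]
ee_rot: [0.757, 0.654, 0.0, 0.0]
ft_force: [-0.4, 0.3, -3.9]
gripper_width: 0.759
grip_force: 68.6
```

Emit:
play_rows(
  increments=[0, 0, -0.0005, 0, 0, 0, 0, 0, 0, 0, 0, 0],
)

```text
time: 33.88
ee_pos: [0.6274, 0.1606, 0.1114]
ee_rot: [0.757, 0.654, 0.0, -0.0]
ft_force: [-2.6, 0.8, -0.9]
gripper_width: 0.76
grip_force: 68.6
```

Emit:
play_rows(
  increments=[0, 0, 0, 0, 0, 0, 0, 0, 0, 0, 0, 0, 0, 0, 0, 0, 0, 0, 0, 0, 0, 0, 0, 0, 0, 0, 0, 0, 0, 0],
  claw=1,
)

```text
time: 34.3
ee_pos: [0.6277, 0.1606, 0.1113]
ee_rot: [0.757, 0.654, 0.0, 0.0]
ft_force: [-0.4, -0.3, -0.1]
gripper_width: 1.0
grip_force: 0.0
```

Emit:
play_rows(
  increments=[0, 0, 0.008, 0, 0, 0, 0, 0, 0.012, 0, 0, 0, 0, 0, 0.02, 0, 0, 0, 0, 0, 0.03, 0, 0, 0, 0, 0, 0.03, 0, 0, 0, 0, 0, 0.03, 0, 0, 0, 0, 0, 0.03, 0, 0, 0, 0, 0, 0.02, 0, 0, 0, -0.02, 0, 0, 0, 0, 0, -0.03, 0, 0, 0, 0, 0, -0.03, -0.02, 0, 0, 0, 0, -0.03, -0.03, 0, 0, 0, 0, -0.03, -0.03, 0, 0, 0, 0, -0.03, -0.03, 0, 0, 0, 0, -0.03, -0.03, 0, 0, 0, 0, -0.03, -0.03, 0, 0, 0, 0, 0, -0.02, 0, 0, 0, 0, 0, 0, 0, 0, 0, 0],
)

```text
time: 35.8
ee_pos: [0.4427, 0.0065, 0.2562]
ee_rot: [0.758, 0.653, 0.001, 0.002]
ft_force: [0.7, 0.4, -0.6]
gripper_width: 1.001
grip_force: 0.0
```

```bash
python3 look.py t4; python3 - <<'E'
from h import *
p,d=eyes.read_camera("scene"); cv2.imwrite("pics/s4.png",p[:,:,::-1]); H=hsv(p)
h,s,v=[H[...,i].astype(int) for i in range(3)]
for c in blobs(((h<6)|(h>172))&(s>150)&(v>90),100): print("red",c.mean(0))
E
```

```text
blue [238. 165.] 0.125 [609.6  71.1  56.1  59. ]
blue [238. 165.] 0.14 [606.1  69.9  55.2  58.2]
yellow [276. 169.] 0.1 [606.8 -16.7  56.2  58.9]
yellow [276. 169.] 0.115 [603.4 -16.6  55.4  58.1]
green [140. 280.] 0.15 [344.1 274.5  42.3  45.5]
green [140. 280.] 0.16499999999999998 [344.5 270.3  41.7  44.8]
green [197. 153.] 0.15 [629.7 162.1  61.5  64. ]
green [197. 153.] 0.16499999999999998 [625.8 159.6  60.5  63. ]
dark [256. 264.] [383.2  25.   25.4  31.1]
dark [258. 249.] [417.6  19.9  34.2  56.7]
dark [312. 179.] [ 585.5 -105.3   44.    47.7]
red [421.6918239  210.25786164]
red [179.22485207  91.47337278]
```

View pics/s4.png

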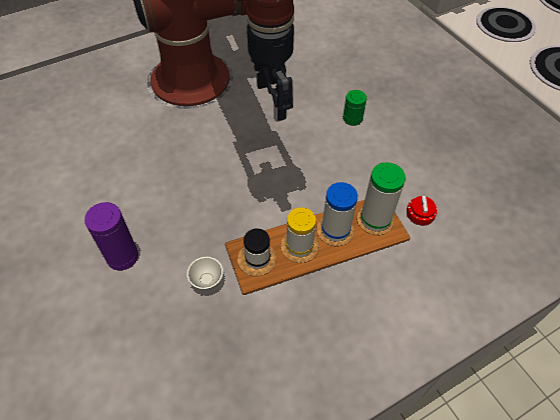

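All four jars stand upright and in order: green (388,195), blue (341,213), yellow (301,232) and black (257,250). By the top camera each is within about 3 mm of its coaster's centre. The timer (422,210) and bowl (206,275) haven't moved, so I'm handing in.

```bash
python3 -c "
from plant import arm; print(arm.finish_job())"
```

```text
the job is handed in; nothing more can be done
None
```

The job is handed in at about 36 s: from the timer to the bowl the jars stand tall, medium, small, tiny, each upright and within about 3 mm of its coaster's centre, with the timer and bowl left in place.

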